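Put the washed tea things back together

ROBOT

A 6-joint arm with a two-finger parallel gripper is mounted at the origin on a cart in front of the work surface, level with it; the furniture and walls round the work are solid. World frame = base frame: x ahead of the robot, y to its left, z up, the work surface at z = 0. Lengths are in m, angles in rad, forces in N, time in s.
With the tool pointing down it reaches from about 0.35 to 1 m from the base axis. Payload 7.1 kg.
Tool frame: the origin (TCP) lies on the centre line of the jaws, within the pads' length; the fingertips stand 17 mm ahead of it and the grasp point (between the pads) lies 2 mm behind it; z points along the fingers, y is the line along which they close (so a half turn about z gives the same grasp; the last joint's range is limited). The gripper opens to 85 mm and grips with 20 to 120 N. Pads are 22 mm wide; open, the fingers measure 114 mm over their backs; the gripper's body (76 mm by 85 mm) begins 54 mm behind the grasp point. The pads swing forward as they close: fully open they stand 13 mm farther back than shut.
Start: joints at [1.166, 0.423, 1.63, -0, 1.089, -0.019], TCP at [0.235, 0.579, 0.248] pointing down, gripper open.
Joint ranges: [-3, 3], [-0.9, 2.11], [0.09, 2.58], [-1.31, 4.45], [0.11, 2.69], [-2.54, 2.54]. Speed limits (rad/s): [2.39, 2.39, 3.01, 3.14, 3.14, 3.14].

INTERFACE

Orientations are given as a unit quaternion [w, x, y, z].
In Python, from cell import env, viewer, job_done gives the robot as it stands.
- The arm moves only by the shell command python3 -m creep 'ROWS' [FORCE]. ROWS is JSON, one flat list of numbers, 7 for each row, row after row: the shift along the world's x, y, z in m, then the turn, a rotation vector about the world's x, y, z in degrees, then the opening, from 0 (shut) to 1 (fully open). In form: [tx, ty, tz, wx, wy, wz, fingers, tx, ty, tz, wx, wy, wz, fingers, ...]. A call has 1 to 20 rows; each row is the pose to reach, as a shift and turn from the pose commanded when the call began; what a row does not reach only later rows make up. A row lasts 1/12 s, in which the tool goes at most 41.7 mm and 7.16 degrees, less where a joint would pass 70% of its speed; a pose out of reach is approached as far as the arm can. A call with a gripper value outside its range is refused whole. The fingers move at their own pace and stop on an object; FORCE is the grip in N (left out, the last holds). Time passes only in rows, so rows that repeat a pose let the fingers close. It gives the time, the measured TCP pose, the force, the opening and the grip force at its end, in the units of the state.
- env.sense(): the state, without advancing time (a new reading comes with each control period).
- viewer.capture(name): name is "scene" or "top"; returns a dict with "frame" (400x640x3 uint8, red, green, blue), "fx", "fy", "cx", "cy" (pixels), "R" (3x3) and "t" (3): a world point X has camera coordinates R X + t. Camera axes: x right, y down, z forward; pixel columns grow to the right and rows downward; lengths in m; the calibration is good to about 2 mm. A picture is of the moment at which its call begins. There is no depth.
- job_done(): hands the job in; it is judged then, once.
The state is a dict: "time": time; "joint_pos": joint angles; "joint_vel": joint speeds; "effort": joint torques, N m; "ee_pos": TCP position; "tcp_rot": TCP orientation; "wrist_force": force on the tool from outside, world axes, zero at the start; "wrist_torque": the same for the moment, N m; "opening": finger opening in m; "grip_force": force on a finger pad.
Only numpy, scipy, OpenCV 4.12 (cv2) and the standard library are available. Lean on these libraries where they do the work, as an engineer would, in place of code of your own. Each camera call takes 0.05 s, during which the arm holds its last target. There are 200 camera calls.

TASK

The tea things have been washed and their parts lie about the worktop. Put them together again: hang the strainer basket in the teapot and close the teapot over it with its small lid, put the larger round lid on the sugar bowl, and set the oblong cover on the butter dish, inside the lip. Every part must sit fully home and level on its own vessel; keep the vessels upright on the worktop, and leave the mug, the jam jar and the tea carton alone.

Things in the scene. Friction and masses are not known exactly. Their poses are not given: they have to be found in the camera images.
- teapot: White porcelain teapot, open, upright, 108 mm across; spout to its +x (92 mm from the axis), loop handle to -x (81 mm), both lower than 97 mm. Mouth on the axis: a collar 68 mm outside, 52 mm inside diameter, flat top 100 mm above the origin, hollow below. Origin: centre of its foot, z up. Loose, 0.75 kg.
- sugar_bowl: White porcelain sugar bowl, open, round, no handles: 88 mm across, 66 mm high to the rim, mouth 74 mm inside diameter. Origin: centre of its foot, z up. Loose, 0.45 kg.
- butter_dish: White porcelain oblong butter dish: tray 149 mm (its x) by 107 mm (its y), floor 6 mm above the origin, round it a raised lip 15 mm high, sloping inside; the flat floor within is 127 by 85 mm. Origin: centre of its underside, z up. Loose, 0.45 kg.
- strainer: Steel tea strainer basket, open on top, upright, 62 mm high: tapered, 39 mm diameter at the foot, 47 mm at height 50 mm; above that a wide collar 60 mm outside, 52 mm inside diameter (height 50.5 to 62 mm): grip across it. The basket hangs in the teapot's mouth, collar resting on the mouth's top. Origin: centre of its foot, z up. 0.07 kg.
- teapot_lid: Small round white lid, 64 mm across, lying right way up on its tapered plug (9 mm deep, 43 mm diameter). Edge 9 to 13 mm above the origin, domed top to 18 mm, then a round knob, 26 mm at its widest (31 to 38 mm up), top at 43 mm. In place, its plug is in the strainer's collar and its edge rests on the collar. Origin: centre of the plug's underside, z up. 0.09 kg.
- sugar_lid: Larger round white lid, 88 mm across, lying right way up on its tapered plug (9 mm deep, 64 mm diameter). Edge 9 to 13 mm above the origin, domed top to 18 mm, then a round knob, 26 mm at its widest (31 to 38 mm up), top at 43 mm. In place, its plug is in the sugar bowl's mouth and its edge rests on the rim. Origin: centre of the plug's underside, z up. 0.13 kg.
- butter_cover: White oblong butter cover, hollow, right way up: 112 mm (its x) by 72 mm (its y), flat top at 48 mm; above its middle a bar handle 44 mm long (its x), 16 mm wide (its y), 58 to 74 mm up, on an 18 by 11 mm foot. In place it stands on the dish's floor inside the lip, long side along long side, either way round. Origin: centre of its underside, z up. 0.24 kg.
- mug: White spotted mug, 88 mm across, 97 mm high; bystander. Origin: on its underside, midway along the 115 mm of cup and handle (handle to its -y).
- jam: Jam jar with a green lid, 73 mm across, 84 mm high; bystander. Origin: centre of its underside.
- tea_packet: Pale green and cream tea carton, 69 by 122 mm, 118 mm high; bystander. Origin: centre of its underside.
Not all that is in view belongs to the job. Leave any green or orange look-alike of the teapot_lid alone. Leave any purple look-alike of the sugar_bowl alone.

How it is judged:
At the end, for the whole second after the job is handed in: Strainer in the teapot (centred within 8 mm), small lid in its collar, larger round lid on the sugar bowl, cover on the butter dish (each centred within 10 mm; cover square within 0.2 rad); all within 3.5 mm of seated height, level and at rest; vessels upright on the worktop (z of strainer in the frame of teapot between 0.047 and 0.054 m and horizontal distance between strainer and teapot below 0.008 m and angle between each of strainer, teapot_lid, sugar_lid, butter_cover's own z axis and vertical below 0.08 rad and z of teapot_lid in the frame of strainer between 0.0495 and 0.0565 m and horizontal distance between teapot_lid and strainer below 0.01 m and z of sugar_lid in the frame of sugar_bowl between 0.0535 and 0.0605 m and horizontal distance between sugar_lid and sugar_bowl below 0.01 m and z of butter_cover in the frame of butter_dish between 0.0025 and 0.0095 m and horizontal distance between butter_cover and butter_dish below 0.01 m and angle between the x axis of butter_cover and the x axis of butter_dish, either way round below 0.2 rad and angle between each of teapot, sugar_bowl, butter_dish's own z axis and vertical below 0.06 rad and height (world z) of each of teapot, sugar_bowl, butter_dish below 0.006 m and linear speed of each of strainer, teapot_lid, sugar_lid, butter_cover below 0.02 m/s and angular speed of each of strainer, teapot_lid, sugar_lid, butter_cover below 0.2 rad/s); the robot touches nothing.
It fails at once if the mug, the jam jar or the tea carton is pushed away (more than 30 mm) or knocked over (distance of any of mug, jam, tea_packet from where it was at the start of the episode above 0.03 m or angle between any of mug, jam, tea_packet's own z axis and vertical above 0.4 rad).
It fails at once if the teapot, the sugar bowl or the butter dish is knocked over (angle between any of teapot, sugar_bowl, butter_dish's own z axis and vertical above 0.6 rad).
It also fails if it takes over 104 s, if anything falls off the work surface, if the arm or the gripper's body presses on something with over 40 N, if the wrist force passes 120 N, or if a joint passes its speed limit or range.

## Working session

There is one attempt and no reset: what is moved stays moved. The work goes in short steps, Python scripts to look and compute and a shell command to move; the robot and the scene stay as the last step left them, time stands still between calls to the robot, and variables do not carry over. Pictures are saved under pics/ and viewed, at most 17 in all, crops included, and the job is handed in when it is done.

```bash
ls; mkdir -p pics
cat > h.py <<'E'
import numpy as np,cv2,json
from cell import env,viewer,job_done
def cap(n,fn):
    c=viewer.capture(n); cv2.imwrite('pics/'+fn+'.png',c['frame'][:,:,::-1])
    np.savez('pics/'+fn+'.npz',**{k:c[k] for k in c}); return c
def ray(c,u,v):
    R=np.array(c['R']);t=np.array(c['t']);o=-R.T@t
    d=R.T@np.array([(u-c['cx'])/c['fx'],(v-c['cy'])/c['fy'],1]);return o,d
def atz(c,u,v,z):
    o,d=ray(c,u,v);return o+d*(z-o[2])/d[2]
def tri(obs):
    A=np.zeros((3,3));b=np.zeros(3);ls=[]
    for c,u,v in obs:
        o,d=ray(c,u,v);d=d/np.linalg.norm(d);P=np.eye(3)-np.outer(d,d);A+=P;b+=P@o;ls.append((o,P))
    x=np.linalg.solve(A,b);return x,[float(np.linalg.norm(P@(x-o))) for o,P in ls]
def proj(c,X):
    p=np.array(c['R'])@np.array(X)+np.array(c['t']);return np.array([c['fx']*p[0]/p[2]+c['cx'],c['fy']*p[1]/p[2]+c['cy']])
E
python3 - <<'E'
from h import *
for n in('scene','top'):
    c=cap(n,n+'0'); print(n,c['fx'],-np.array(c['R']).T@c['t'],np.round(c['R'],2).tolist())
print(env.sense())
E
```

```text
pics
scene 431.3343170371797 [-0.14635134 -0.71740268  0.82943834] [[0.55, -0.83, 0.0], [-0.58, -0.38, -0.72], [0.6, 0.4, -0.69]]
top 508.94885379681693 [ 0.30654516 -0.2810307   1.35130063] [[-0.02, -1.0, -0.0], [-0.99, 0.02, -0.16], [0.16, -0.0, -0.99]]
{'time': 0.1, 'joint_pos': array([ 1.16599043e+00,  4.23775005e-01,  1.63058144e+00, -2.01551990e-05,
        1.08860621e+00, -1.89986454e-02]), 'joint_vel': array([-0.0008122 ,  0.00024988, -0.00235783, -0.0007723 , -0.00033237,
       -0.00153391]), 'effort': array([-8.63912992e-04, -5.58420789e+01, -2.82445639e+01, -6.13978500e-05,
        2.87363619e-03,  2.05998589e-05]), 'ee_pos': array([0.23499283, 0.57864913, 0.24762943]), 'tcp_rot': array([-1.35343097e-04,  1.91704828e-01,  9.81452388e-01, -6.71553762e-04]), 'wrist_force': array([-1.19537292,  0.50955683,  0.07044501]), 'wrist_torque': array([0.04250239, 0.00467755, 0.02532503]), 'grip_force': 0.0, 'opening': 0.08514936193367748}
```

View pics/top0.png

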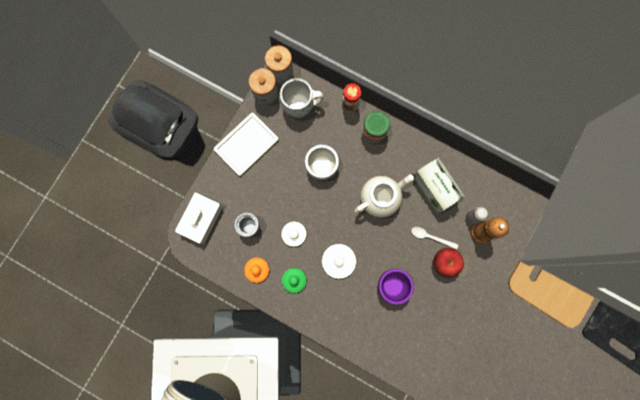

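View pics/scene0.png

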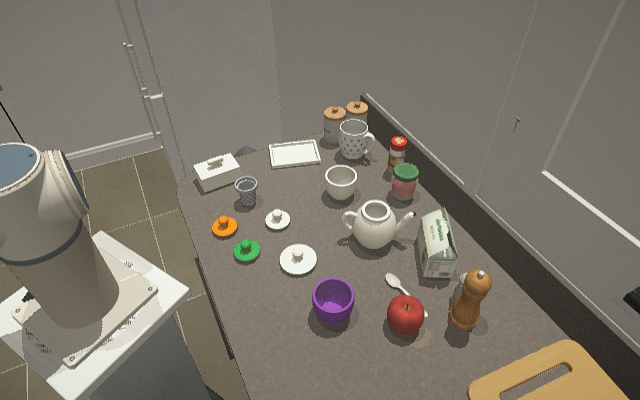

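Candidates (top view):
- **Small lid:** white (293,234), with look-alikes green (294,280) and orange (257,270). The larger white (339,261) is the sugar lid. I choose white (293,234).
- **Sugar bowl:** white (322,163), not purple (396,287).
- **Strainer:** grey (247,225).
- **Cover and dish:** cover (199,218), dish (246,144).
- **Teapot:** (381,197).

I'll check these in enlarged crops.

Run:
```python
from h import *
def crop(fn,x0,y0,w,h,s,out,g=20):
    im=cv2.imread(f'pics/{fn}.png')[y0:y0+h,x0:x0+w]
    im=cv2.resize(im,None,fx=s,fy=s,interpolation=cv2.INTER_CUBIC)
    for x in range(-(-x0//g)*g,x0+w,g):
        X=int((x-x0+.5)*s);im[:,X]=im[:,X]//2+np.array([100,100,0],np.uint8);cv2.putText(im,str(x),(X+1,9),0,.33,(0,255,255),1)
    for y in range(-(-y0//g)*g,y0+h,g):
        Y=int((y-y0+.5)*s);im[Y]=im[Y]//2+np.array([100,100,0],np.uint8);cv2.putText(im,str(y),(0,Y-1),0,.33,(0,255,255),1)
    cv2.imwrite(f'pics/{out}.png',im)
crop('top0',170,105,250,190,3.15,'top0c')
crop('scene0',190,130,240,180,3.3,'scene0c')
```

```text
(no output)
```

View pics/top0c.png

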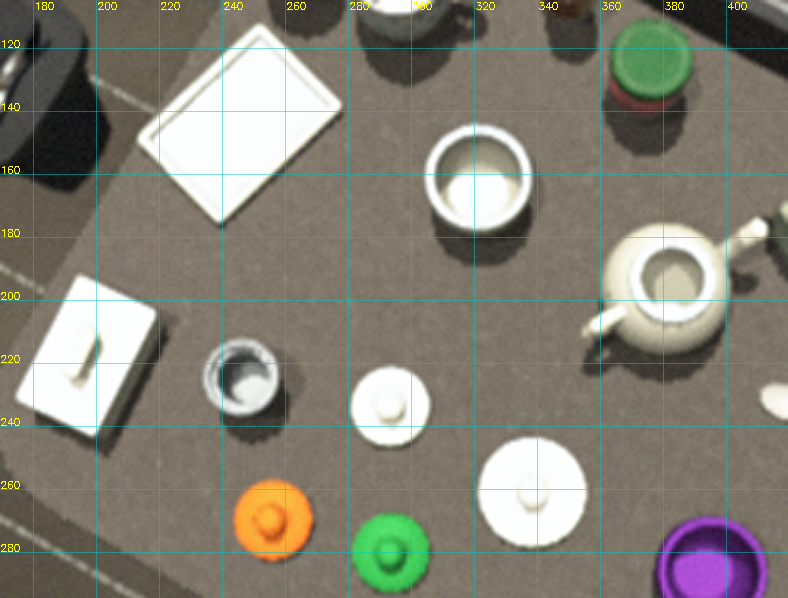

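View pics/scene0c.png

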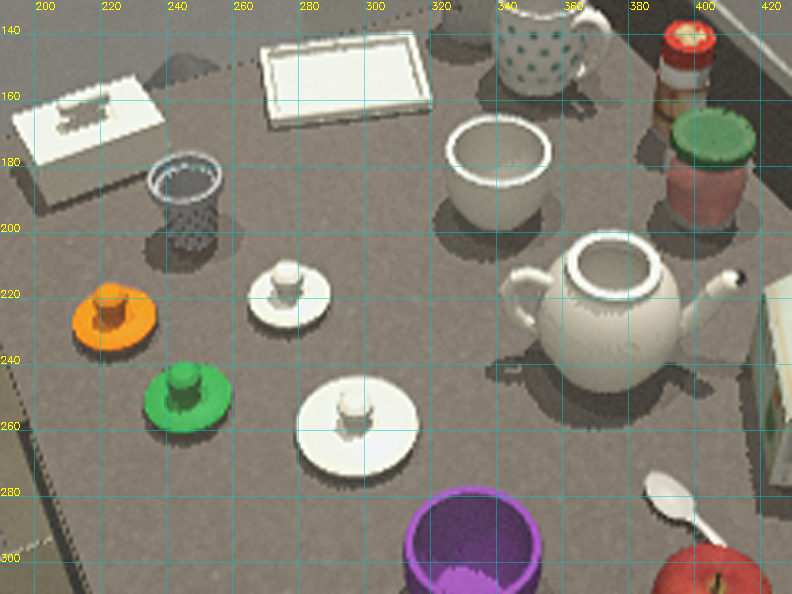

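The crops confirm the choices: the white small lid, the white bowl and the grey strainer. In the top crop I read the lid at crop (390,406), the bowl at (478,178) and the strainer rim at (242,377). Next I triangulate from both views.

```bash
cat > m.py <<'E'
from h import *
T=np.load('pics/top0.npz');S=np.load('pics/scene0.npz')
tp=lambda X,Y:(T,170+X/3.15-.5,105+Y/3.15-.5)
sp=lambda X,Y:(S,190+X/3.3-.5,130+Y/3.3-.5)
if __name__=='__main__':
    P={'strainer rim .062':((242,377),(185,179)),'tlid knob ~.036':((390,404),(287,275)),'tlid edge .011':((390,406),(289.5,297)),
    'slid knob ~.036':((533,491),(354,406)),'slid edge .011':((532,492),(357.5,427)),'bowl rim .066':((478.5,178),(498.5,151)),'pot mouth .1':((672,283),(614,265)),
    'spout':((765,227),(738,277)),
    'dish1':((260,25),(413,33)),'dish2':((343,104),(431,103)),'dish3':((220,224),(274,127)),'dish4':((138,139),(261,48)),
    'cov1':((80,276),(136,76)),'cov2':((156,314),(165,121)),'cov3':((95,437),(41,165)),'cov4':((17,398),(12,116)),'hnd':((87,355),(83,112))}
    for k,(a,b) in P.items():
        x,r=tri([tp(*a),sp(*b)]);print(k,x.round(4),np.round(r,4))
E
python3 m.py
```

```text
strainer rim .062 [ 0.4377 -0.087   0.0605] [0.0012 0.0012]
tlid knob ~.036 [ 0.4159 -0.2049  0.0373] [0.0014 0.0014]
tlid edge .011 [ 0.4167 -0.2037  0.0109] [0.001 0.001]
slid knob ~.036 [ 0.3435 -0.3208  0.0345] [0.0014 0.0014]
slid edge .011 [ 0.3439 -0.3213  0.0101] [0.0006 0.0006]
bowl rim .066 [ 0.5983 -0.2807  0.0665] [0.0009 0.0009]
pot mouth .1 [ 0.5037 -0.433   0.1028] [0.0004 0.0004]
spout [ 0.5487 -0.5094  0.0953] [0.0001 0.0001]
dish1 [ 0.7492 -0.093   0.013 ] [0.0009 0.0009]
dish2 [ 0.6775 -0.1635  0.0088] [0.0024 0.0024]
dish3 [ 0.5766 -0.0594  0.0026] [0.0002 0.0002]
dish4 [0.6485 0.0103 0.0157] [0.0008 0.0008]
cov1 [0.5254 0.0487 0.047 ] [0.0004 0.0004]
cov2 [ 0.4924 -0.0146  0.0483] [0.0006 0.0006]
cov3 [0.393  0.0322 0.0495] [0.0003 0.0003]
cov4 [0.425  0.0971 0.0492] [0.0006 0.0006]
hnd [0.4567 0.0403 0.0581] [0.0028 0.0028]
```

Triangulated heights match the text. The cover is centred at (0.459, 0.041) with long axis -25.5°. The dish is at about (0.663, -0.076) with long axis -45.8°. I'll start with the cover.

```bash
python3 - <<'E'
from m import *
for nm,f,L,z in (('dishT',tp,[(260,25),(343,104),(220,224),(138,139)],.015),('dishS',sp,[(413,33),(431,103),(274,127),(261,48)],.015),('covT',tp,[(80,276),(156,314),(95,437),(17,398)],.048),('covS',sp,[(136,76),(165,121),(41,165),(12,116)],.048)):
    q=np.array([atz(*f(*a),z) for a in L]);print(nm,q.mean(0).round(4),[round(float(np.degrees(np.arctan2(d[1],d[0]))),1) for d in(q[3]-q[0],q[2]-q[1],q[0]-q[1],q[3]-q[2])])
E
python3 -m creep '[0.224,-0.538,-0.108,0,0,-3.4,0.5, 0.224,-0.538,-0.108,0,0,-3.4,0.5, 0.224,-0.538,-0.108,0,0,-3.4,0.5, 0.224,-0.538,-0.108,0,0,-3.4,0.5, 0.224,-0.538,-0.108,0,0,-3.4,0.5, 0.224,-0.538,-0.108,0,0,-3.4,0.5, 0.224,-0.538,-0.108,0,0,-3.4,0.5, 0.224,-0.538,-0.108,0,0,-3.4,0.5, 0.224,-0.538,-0.108,0,0,-3.4,0.5, 0.224,-0.538,-0.108,0,0,-3.4,0.5, 0.224,-0.538,-0.108,0,0,-3.4,0.5, 0.224,-0.538,-0.108,0,0,-3.4,0.5, 0.224,-0.538,-0.108,0,0,-3.4,0.5, 0.224,-0.538,-0.108,0,0,-3.4,0.5, 0.224,-0.538,-0.108,0,0,-3.4,0.5, 0.224,-0.538,-0.108,0,0,-3.4,0.5, 0.224,-0.538,-0.108,0,0,-3.4,0.5, 0.224,-0.538,-0.108,0,0,-3.4,0.5, 0.224,-0.538,-0.108,0,0,-3.4,0.5, 0.224,-0.538,-0.108,0,0,-3.4,0.5]' 30
```

```text
dishT [ 0.6624 -0.0778  0.015 ] [133.9, 134.7, 45.0, 43.3]
dishS [ 0.6576 -0.0795  0.015 ] [132.9, 137.0, 43.1, 44.4]
covT [0.4592 0.0408 0.048 ] [154.0, 154.5, 62.7, 63.1]
covS [0.4591 0.0416 0.048 ] [152.8, 154.2, 62.7, 64.5]
time: 1.77
ee_pos: [0.4588, 0.0423, 0.1405]
tcp_rot: [0.0, 0.22, 0.976, 0.0]
wrist_force: [-0.6, -0.3, -0.7]
opening: 0.0428
grip_force: 0.0
```

```bash
python3 -m creep '[0,-0.001,-0.03,0,0,-0.8,0.5, 0,-0.001,-0.05,0,0,-0.8,0.5, 0,-0.001,-0.06,0,0,-0.8,0.5, 0,-0.001,-0.069,0,0,-0.8,0.5, 0,-0.001,-0.069,0,0,-0.8,0.5, 0,-0.001,-0.069,0,0,-0.8,0.5, 0,-0.001,-0.069,0,0,-0.8,0, 0,-0.001,-0.069,0,0,-0.8,0, 0,-0.001,-0.069,0,0,-0.8,0, 0,-0.001,-0.069,0,0,-0.8,0, 0,-0.001,-0.069,0,0,-0.8,0, 0,-0.001,-0.069,0,0,-0.8,0, 0,-0.001,-0.069,0,0,-0.8,0, 0,-0.001,-0.069,0,0,-0.8,0]' 40
```

```text
time: 2.93
ee_pos: [0.4599, 0.0403, 0.0719]
tcp_rot: [0.001, 0.228, 0.974, 0.0]
wrist_force: [0.7, 2.7, 6.6]
opening: 0.0152
grip_force: 44.6
```

```bash
python3 -m creep '[0,0,0.015,0,0,0,0, 0,0,0.035,0,0,0,0, 0,0,0.055,0,0,0,0, 0.02,-0.012,0.07,0,0,-2,0, 0.045,-0.026,0.07,0,0,-6,0, 0.07,-0.041,0.07,0,0,-10,0, 0.1,-0.059,0.07,0,0,-14,0, 0.13,-0.076,0.07,0,0,-17,0, 0.16,-0.094,0.07,0,0,-19.6,0, 0.185,-0.109,0.07,0,0,-19.6,0, 0.201,-0.118,0.07,0,0,-19.6,0, 0.201,-0.118,0.07,0,0,-19.6,0, 0.201,-0.118,0.07,0,0,-19.6,0, 0.201,-0.118,0.07,0,0,-19.6,0]' 40
python3 - <<'E'
from h import *
cap('top','top1');cap('scene','scene1')
a=cv2.imread('pics/top1.png')[80:280,170:330];b=cv2.imread('pics/scene1.png')[100:300,190:370]
z=lambda i:cv2.resize(i,None,fx=2.3,fy=2.3,interpolation=cv2.INTER_CUBIC)
cv2.imwrite('pics/v1.png',np.hstack([z(a),z(b)]))
E
```

```text
time: 4.1
ee_pos: [0.6586, -0.0777, 0.1403]
tcp_rot: [-0.001, 0.39, 0.921, -0.0]
wrist_force: [0.3, 0.4, -2.9]
opening: 0.0152
grip_force: 43.5
```

View pics/v1.png

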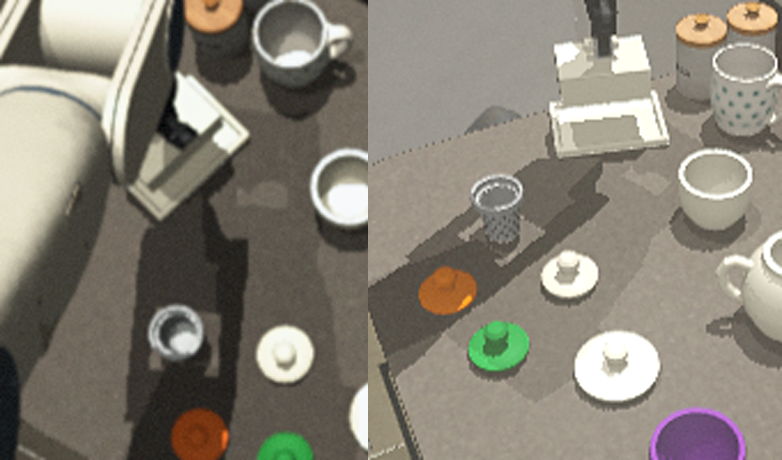

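The cover is held level at crop (180,150) and its shadow is square over the dish. Now I lower it.

```bash
python3 -m creep '[0,0,-0.02,0,0,0,0, 0,0,-0.04,0,0,0,0, 0,0,-0.05,0,0,0,0, 0,0,-0.056,0,0,0,0, 0,0,-0.059,0,0,0,0, 0,0,-0.061,0,0,0,0, 0,0,-0.062,0,0,0,0, 0,0,-0.062,0,0,0,0, 0,0,-0.062,0,0,0,0]' 40
```

```text
time: 4.95
ee_pos: [0.6606, -0.078, 0.08]
tcp_rot: [0.001, 0.39, 0.921, 0.0]
wrist_force: [-0.5, -0.4, -2.1]
opening: 0.0154
grip_force: 43.5
```

```bash
python3 -m creep '[0,0,-0.001,0,0,0,0, 0,0,-0.002,0,0,0,0, 0,0,-0.003,0,0,0,0, 0,0,-0.003,0,0,0,0]' 40
```

```text
time: 5.28
ee_pos: [0.661, -0.0776, 0.0776]
tcp_rot: [0.001, 0.39, 0.921, 0.0]
wrist_force: [-0.1, 3.2, 5.3]
opening: 0.0152
grip_force: 44.4
```

```bash
python3 -m creep '[0,0,0.001,0,0,0,0.5, 0,0,0.001,0,0,0,0.5, 0,0,0.001,0,0,0,0.5, 0,0,0.001,0,0,0,0.5, 0,0,0.03,0,0,0,0.5, 0,0,0.06,0,0,0,0.6, -0.03,0,0.075,0,0,0,1, -0.07,-0.003,0.075,0,0,0,1, -0.11,-0.004,0.075,0,0,0,1, -0.15,-0.006,0.075,0,0,0,1, -0.19,-0.008,0.07,0,0,0,1, -0.223,-0.009,0.06,0,0,0,1, -0.223,-0.009,0.06,0,0,0,1, -0.223,-0.009,0.06,0,0,0,1, -0.223,-0.009,0.06,0,0,0,1]' 40
python3 - <<'E'
from h import *
cap('top','top2');cap('scene','scene2')
a=cv2.imread('pics/top2.png')[100:300,170:330];b=cv2.imread('pics/scene2.png')[80:280,190:370]
z=lambda i:cv2.resize(i,None,fx=2.3,fy=2.3,interpolation=cv2.INTER_CUBIC)
cv2.imwrite('pics/v2.png',np.hstack([z(a),z(b)]))
E
```

```text
time: 6.53
ee_pos: [0.4383, -0.0873, 0.1368]
tcp_rot: [0.001, 0.39, 0.921, 0.0]
wrist_force: [-0.5, 0.3, 0.6]
opening: 0.0856
grip_force: 0.0
```

View pics/v2.png

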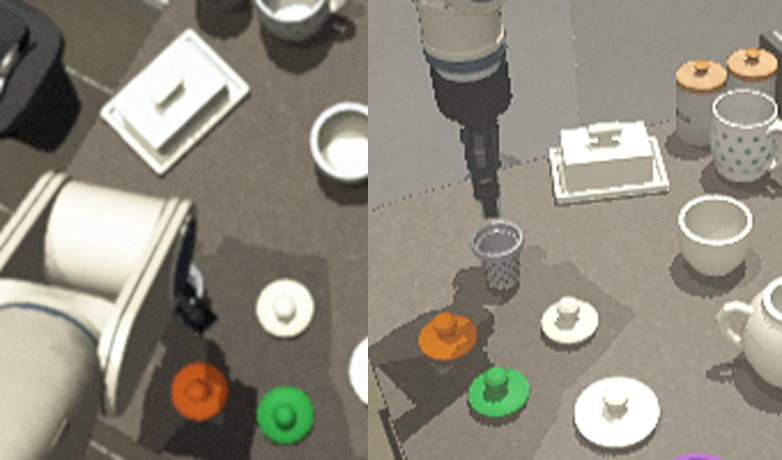

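The cover sits in the dish at crop (175,100) and looks level. The open gripper is over the strainer, with the near fingertip at scene pixel (243,174). I estimate the tip height next.

Run:
```python
from m import *
for r in(.043,.05,.057):
    p=np.array([.4383,-.0873])-r*np.array([.72,.695])
    for z in(.11,.12,.13,.14): print(r,z,proj(S,[*p,z]).round(1))
```

```text
0.043 0.11 [244.7 180.5]
0.043 0.12 [244.2 177.5]
0.043 0.13 [243.7 174.4]
0.043 0.14 [243.2 171.3]
0.05 0.11 [244.9 182.4]
0.05 0.12 [244.4 179.3]
0.05 0.13 [243.9 176.3]
0.05 0.14 [243.3 173.2]
0.057 0.11 [245.  184.3]
0.057 0.12 [244.5 181.2]
0.057 0.13 [244.  178.2]
0.057 0.14 [243.5 175.1]
```

Open, the tips stand about 4 mm ahead of the TCP, so the 17 mm is for shut fingers, and at a 60 mm opening it is about 12 mm. I grip the collar with the TCP at 0.065.

```bash
python3 -m creep '[0,0,-0.03,0,0,0,1, 0,0,-0.055,0,0,0,1, 0,0,-0.068,0,0,0,1, 0,0,-0.072,0,0,0,1, 0,0,-0.072,0,0,0,1, 0,0,-0.072,0,0,0,1, 0,0,-0.072,0,0,0,0.5, 0,0,-0.072,0,0,0,0.5, 0,0,-0.072,0,0,0,0.5, 0,0,-0.072,0,0,0,0.5, 0,0,-0.072,0,0,0,0.5, 0,0,-0.072,0,0,0,0.5]' 25
```

```text
time: 7.63
ee_pos: [0.4382, -0.0872, 0.0656]
tcp_rot: [0.001, 0.39, 0.921, 0.0]
wrist_force: [-0.3, -0.1, 6.9]
opening: 0.0593
grip_force: 25.2
```

```bash
python3 -m creep '[0,0,0.015,0,0,0,0.5, 0,0,0.045,0,0,0,0.5, 0,0,0.08,0,0,0,0.5, 0,-0.01,0.115,0,0,0,0.5, 0.006,-0.035,0.12,0,0,0,0.5, 0.013,-0.07,0.12,0,0,0,0.5, 0.02,-0.105,0.12,0,0,0,0.5, 0.027,-0.14,0.12,0,0,0,0.5, 0.034,-0.175,0.12,0,0,0,0.5, 0.04,-0.21,0.12,0,0,0,0.5, 0.047,-0.245,0.12,0,0,0,0.5, 0.053,-0.28,0.12,0,0,0,0.5, 0.06,-0.315,0.12,0,0,0,0.5, 0.065,-0.335,0.12,0,0,0,0.5, 0.0655,-0.3458,0.12,0,0,0,0.5, 0.0655,-0.3458,0.12,0,0,0,0.5, 0.0655,-0.3458,0.12,0,0,0,0.5, 0.0655,-0.3458,0.12,0,0,0,0.5]' 25
python3 - <<'E'
from h import *
cap('top','top3');cap('scene','scene3')
a=cv2.imread('pics/top3.png')[100:280,300:460];b=cv2.imread('pics/scene3.png')[120:300,280:460]
z=lambda i:cv2.resize(i,None,fx=2.3,fy=2.3,interpolation=cv2.INTER_CUBIC)
cv2.imwrite('pics/v3.png',np.hstack([z(a),z(b)]))
E
```

```text
time: 9.13
ee_pos: [0.5021, -0.4311, 0.1842]
tcp_rot: [-0.001, 0.39, 0.921, 0.0]
wrist_force: [-0.4, 0.4, 0.4]
opening: 0.0588
grip_force: 27.4
```

View pics/v3.png

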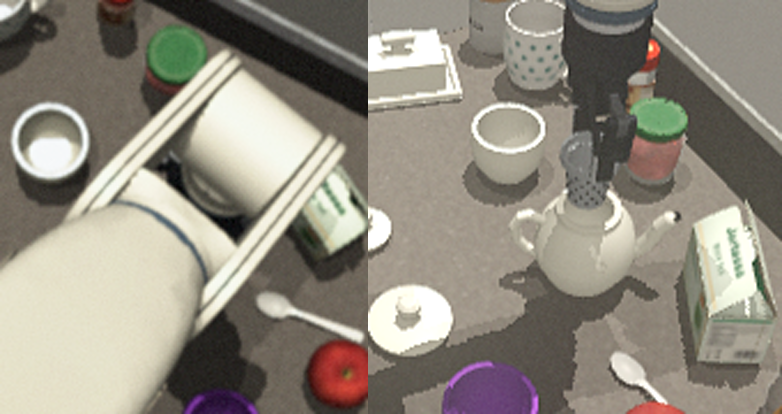

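Run:
```python
from h import *
b=cv2.imread('pics/scene3.png')[135:255,330:450]
cv2.imwrite('pics/v3b.png',cv2.resize(b,None,fx=5,fy=5,interpolation=cv2.INTER_CUBIC))
c=np.load('pics/scene3.npz');P=np.array([.5021,-.4311])
for n,z in(('foot',.119),('rim',.181)):
    print(n,(proj(c,[*P,z])-[330,135])*5)
print('pot',(proj(c,[.5037,-.433,.1])-[330,135])*5)
```

```text
foot [224.55465644 350.24514124]
rim [236.17414578 251.8642985 ]
pot [226.4082709  378.27994538]
```

View pics/v3b.png

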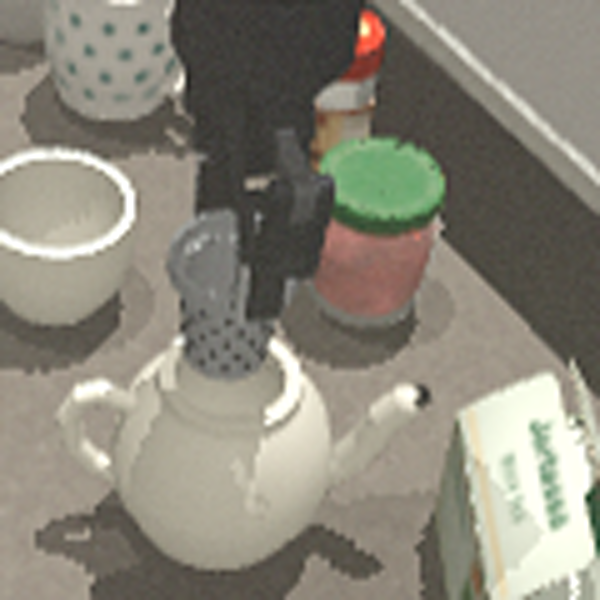

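The strainer hangs level: its foot is at crop (224,375) and its rim's left edge at 168, both as predicted. It is over the mouth at (228,380), so I lower it.

```bash
python3 -m creep '[0,0,-0.015,0,0,0,0.5, 0,0,-0.03,0,0,0,0.5, 0,0,-0.042,0,0,0,0.5, 0,0,-0.052,0,0,0,0.5, 0,0,-0.06,0,0,0,0.5, 0,0,-0.064,0,0,0,0.5, 0,0,-0.067,0,0,0,0.5, 0,0,-0.068,0,0,0,0.5, 0,0,-0.068,0,0,0,0.5, 0,0,-0.068,0,0,0,0.5]' 25
```

```text
time: 10.07
ee_pos: [0.503, -0.4329, 0.1168]
tcp_rot: [0.0, 0.39, 0.921, -0.0]
wrist_force: [2.2, 0.5, 0.7]
opening: 0.0591
grip_force: 27.5
```

```bash
python3 -m creep '[0,0,-0.001,0,0,0,0.5, 0,0,-0.002,0,0,0,0.5, 0,0,-0.002,0,0,0,0.5, 0,0,-0.002,0,0,0,0.5]' 25
```

```text
time: 10.4
ee_pos: [0.5029, -0.433, 0.1147]
tcp_rot: [0.0, 0.39, 0.921, -0.0]
wrist_force: [3.9, -0.5, 1.9]
opening: 0.0592
grip_force: 27.6
```

```bash
python3 -m creep '[0,0,0.0,0,0,0,1, 0,0,0.0,0,0,0,1, 0,0,0,0,0,0,1, 0,0,0,0,0,0,1, 0,0,0,0,0,0,1, 0,0,0.02,0,0,0,1, 0,0,0.05,0,0,0,1, -0.01,0.02,0.06,0,0,0,0.8, -0.02,0.055,0.06,0,0,0,0.6, -0.035,0.09,0.05,0,0,0,0.55, -0.048,0.125,0.03,0,0,0,0.55, -0.06,0.16,0.01,0,0,0,0.55, -0.073,0.195,0,0,0,0,0.55, -0.0865,0.2285,-0.015,0,0,0,0.55, -0.0865,0.2285,-0.015,0,0,0,0.55, -0.0865,0.2285,-0.015,0,0,0,0.55, -0.0865,0.2285,-0.015,0,0,0,0.55]' 30
python3 - <<'E'
from h import *
cap('top','top4');cap('scene','scene4')
a=cv2.imread('pics/top4.png')[140:280,250:420];b=cv2.imread('pics/scene4.png')[150:290,250:430]
z=lambda i:cv2.resize(i,None,fx=4,fy=4,interpolation=cv2.INTER_CUBIC)
cv2.imwrite('pics/v4a.png',z(a));cv2.imwrite('pics/v4b.png',z(b))
E
```

```text
time: 11.82
ee_pos: [0.417, -0.2046, 0.0997]
tcp_rot: [0.001, 0.39, 0.921, -0.0]
wrist_force: [0.6, -0.6, -0.9]
opening: 0.0471
grip_force: 0.0
```

View pics/v4b.png

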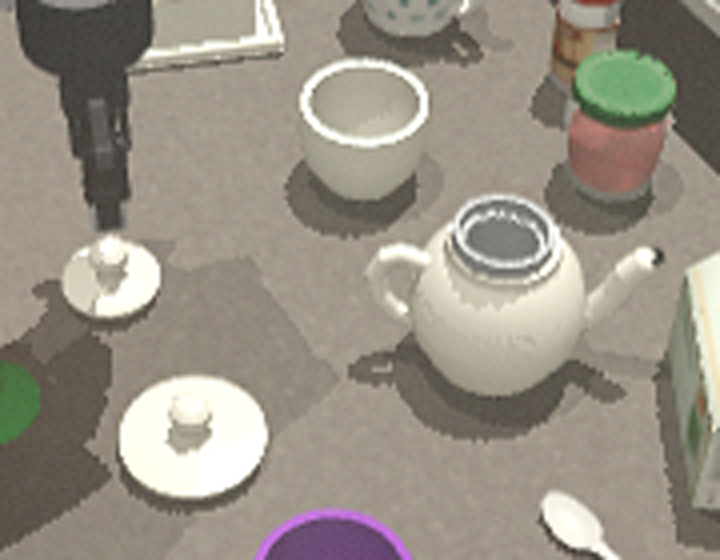

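The strainer sits on the mouth, level, with its rim centre at crop (502,232). The gripper is over the small white lid's knob at (110,255). I compute the rim position and grip the knob.

```bash
python3 -c "
from m import *
print(atz(S,250+502/4-.5,150+232/4-.5,.112))
print(proj(T,[.504,-.433,.112]))"
python3 -m creep '[-0.0005,0,-0.02,0,0,0,0.55, -0.0005,0,-0.04,0,0,0,0.55, -0.0005,0,-0.053,0,0,0,0.55, -0.0005,0,-0.059,0,0,0,0.55, -0.0005,0,-0.059,0,0,0,0.55, -0.0005,0,-0.059,0,0,0,0.55, -0.0005,0,-0.059,0,0,0,0.1, -0.0005,0,-0.059,0,0,0,0.1, -0.0005,0,-0.059,0,0,0,0.1, -0.0005,0,-0.059,0,0,0,0.1, -0.0005,0,-0.059,0,0,0,0.1, -0.0005,0,-0.059,0,0,0,0.1, -0.0005,0,-0.059,0,0,0,0.1]' 30
```

```text
[ 0.50157772 -0.43227699  0.112     ]
[383.40778713 193.52636219]
time: 13.0
ee_pos: [0.4164, -0.2046, 0.0411]
tcp_rot: [0.001, 0.39, 0.921, -0.0]
wrist_force: [-0.8, -1.1, 7.2]
opening: 0.0236
grip_force: 29.5
```

View pics/v4a.png

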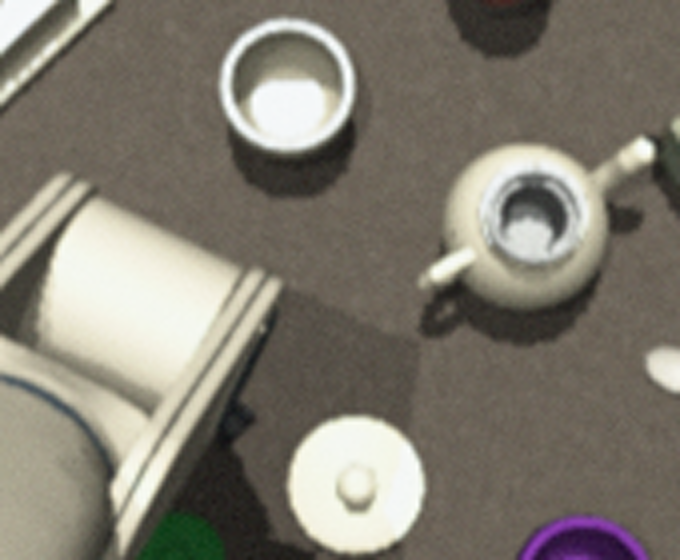

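```bash
python3 -m creep '[0,0,0.015,0,0,0,0.1, 0,0,0.045,0,0,0,0.1, 0,0,0.08,0,0,0,0.1, 0,-0.005,0.115,0,0,0,0.1, 0.008,-0.02,0.14,0,0,0,0.1, 0.02,-0.053,0.15,0,0,0,0.1, 0.033,-0.087,0.15,0,0,0,0.1, 0.046,-0.121,0.15,0,0,0,0.1, 0.059,-0.155,0.15,0,0,0,0.1, 0.072,-0.189,0.15,0,0,0,0.1, 0.081,-0.213,0.15,0,0,0,0.1, 0.0864,-0.2272,0.15,0,0,0,0.1, 0.0864,-0.2272,0.15,0,0,0,0.1, 0.0864,-0.2272,0.15,0,0,0,0.1, 0.0864,-0.2272,0.15,0,0,0,0.1]' 30
python3 - <<'E'
from h import *
cap('scene','scene5')
b=cv2.imread('pics/scene5.png')[125:265,300:450]
cv2.imwrite('pics/v5.png',cv2.resize(b,None,fx=4,fy=4,interpolation=cv2.INTER_CUBIC))
E
```

```text
time: 14.25
ee_pos: [0.5013, -0.4303, 0.1898]
tcp_rot: [-0.001, 0.39, 0.921, 0.0]
wrist_force: [0.4, 0.1, -0.5]
opening: 0.0233
grip_force: 29.9
```

View pics/v5.png

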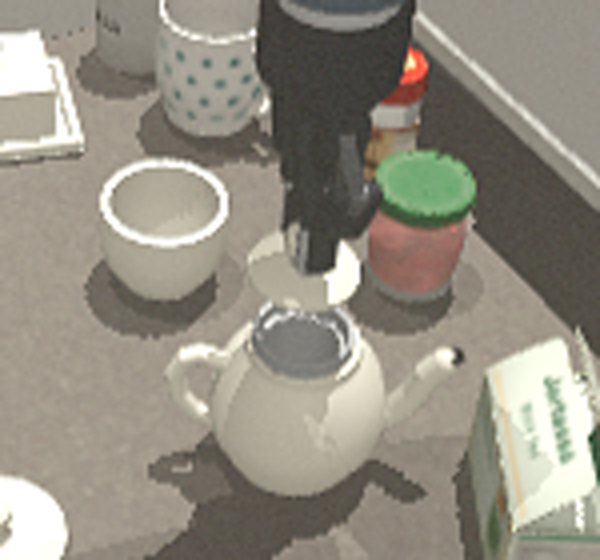

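```bash
python3 -c "
from m import *
print((proj(S,[.5013,-.4303,.1605])-[300,125]+.5)*4, (proj(S,[.5028,-.4318,.112])-[300,125]+.5)*4)
print(atz(S,300+303.5/4-.5,125+268/4-.5,.1605))"
python3 -m creep '[0,0,-0.015,0,0,0,0.1, 0,0,-0.028,0,0,0,0.1, 0,0,-0.034,0,0,0,0.1, 0,0,-0.036,0,0,0,0.1, 0,0,-0.036,0,0,0,0.1, 0,0,-0.036,0,0,0,0.1]' 30
```

```text
[305.83385287 270.56473932] [302.28600154 330.4148069 ]
[ 0.50241387 -0.42821019  0.1605    ]
time: 14.8
ee_pos: [0.5022, -0.4314, 0.1545]
tcp_rot: [0.0, 0.39, 0.921, -0.0]
wrist_force: [1.2, 0.6, -0.3]
opening: 0.0234
grip_force: 29.9
```

The lid is level and within about 2 mm of its expected place (ellipse centre at crop (303,268)). I continue down.

```bash
python3 -m creep '[0,0,-0.003,0,0,0,0.1, 0,0,-0.006,0,0,0,0.1, 0,0,-0.008,0,0,0,0.1, 0,0,-0.0095,0,0,0,0.1, 0,0,-0.0105,0,0,0,0.1, 0,0,-0.0105,0,0,0,0.1, 0,0,-0.0105,0,0,0,0.1]' 30
```

```text
time: 15.38
ee_pos: [0.5021, -0.4315, 0.1438]
tcp_rot: [-0.0, 0.39, 0.921, 0.0]
wrist_force: [-0.9, 0.2, -0.2]
opening: 0.0233
grip_force: 29.9
```

```bash
python3 -m creep '[0,0,-0.001,0,0,0,0.1, 0,0,-0.002,0,0,0,0.1, 0,0,-0.002,0,0,0,0.1, 0,0,-0.002,0,0,0,0.1]' 30
```

```text
time: 15.72
ee_pos: [0.5024, -0.4318, 0.1425]
tcp_rot: [0.001, 0.39, 0.921, -0.0]
wrist_force: [-0.7, 0.2, 4.0]
opening: 0.0238
grip_force: 30.3
```

Contact. I release and go to the sugar lid.

```bash
python3 -m creep '[0,0,0,0,0,0,0.55, 0,0,0,0,0,0,0.55, 0,0,0,0,0,0,0.55, 0,0,0,0,0,0,0.55, 0,0,0.025,0,0,0,0.55, 0,0,0.05,0,0,0,0.55, -0.01,0.007,0.06,0,0,0,0.55, -0.04,0.027,0.06,0,0,0,0.55, -0.07,0.048,0.04,0,0,0,0.55, -0.1,0.069,0.01,0,0,0,0.55, -0.13,0.09,-0.02,0,0,0,0.55, -0.15,0.105,-0.042,0,0,0,0.55, -0.1587,0.1108,-0.042,0,0,0,0.55, -0.1587,0.1108,-0.042,0,0,0,0.55, -0.1587,0.1108,-0.042,0,0,0,0.55, -0.1587,0.1108,-0.042,0,0,0,0.55]' 30
python3 - <<'E'
from h import *
cap('scene','scene6')
b=cv2.imread('pics/scene6.png')[170:290,260:430]
cv2.imwrite('pics/v6.png',cv2.resize(b,None,fx=4,fy=4,interpolation=cv2.INTER_CUBIC))
E
```

```text
time: 17.05
ee_pos: [0.345, -0.3222, 0.1006]
tcp_rot: [0.002, 0.39, 0.921, -0.001]
wrist_force: [0.9, -0.5, -0.4]
opening: 0.0469
grip_force: 0.0
```

View pics/v6.png

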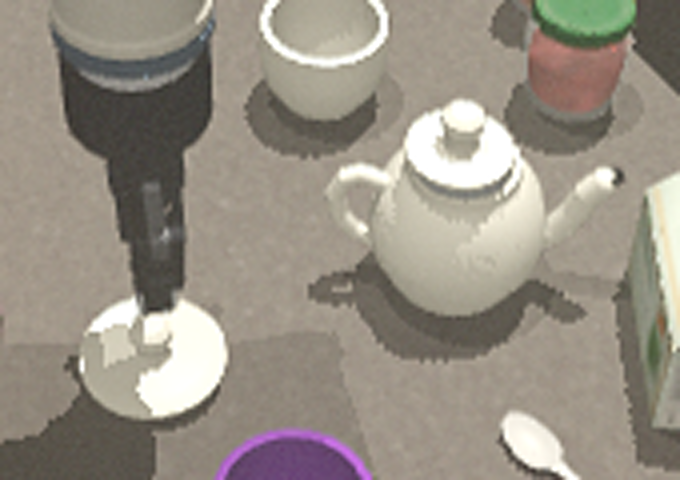

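The small lid sits level in the collar at crop (462,145), and the gripper is over the sugar lid's knob at (157,325).

```bash
python3 -m creep '[-0.001,0.001,-0.02,0,0,0,0.55, -0.001,0.001,-0.04,0,0,0,0.55, -0.001,0.001,-0.053,0,0,0,0.55, -0.001,0.001,-0.06,0,0,0,0.55, -0.001,0.001,-0.06,0,0,0,0.55, -0.001,0.001,-0.06,0,0,0,0.55, -0.001,0.001,-0.06,0,0,0,0.1, -0.001,0.001,-0.06,0,0,0,0.1, -0.001,0.001,-0.06,0,0,0,0.1, -0.001,0.001,-0.06,0,0,0,0.1, -0.001,0.001,-0.06,0,0,0,0.1, -0.001,0.001,-0.06,0,0,0,0.1, -0.001,0.001,-0.06,0,0,0,0.1]' 35
```

```text
time: 18.18
ee_pos: [0.343, -0.3203, 0.0408]
tcp_rot: [0.001, 0.39, 0.921, -0.0]
wrist_force: [-0.2, 1.1, 6.7]
opening: 0.0232
grip_force: 34.3
```

```bash
python3 -m creep '[0,0,0.015,0,0,0,0.1, 0,0,0.045,0,0,0,0.1, 0.005,0,0.08,0,0,0,0.1, 0.02,0.003,0.1,0,0,0,0.1, 0.05,0.008,0.1,0,0,0,0.1, 0.085,0.013,0.1,0,0,0,0.1, 0.12,0.018,0.1,0,0,0,0.1, 0.155,0.024,0.1,0,0,0,0.1, 0.19,0.03,0.1,0,0,0,0.1, 0.225,0.035,0.1,0,0,0,0.1, 0.245,0.038,0.1,0,0,0,0.1, 0.2553,0.0396,0.1,0,0,0,0.1, 0.2553,0.0396,0.1,0,0,0,0.1, 0.2553,0.0396,0.1,0,0,0,0.1, 0.2553,0.0396,0.08,0,0,0,0.1, 0.2553,0.0396,0.07,0,0,0,0.1, 0.2553,0.0396,0.068,0,0,0,0.1, 0.2553,0.0396,0.068,0,0,0,0.1]' 35
python3 - <<'E'
from h import *
cap('scene','scene7')
b=cv2.imread('pics/scene7.png')[110:230,270:420]
cv2.imwrite('pics/v7.png',cv2.resize(b,None,fx=4,fy=4,interpolation=cv2.INTER_CUBIC))
p=env.sense()['ee_pos'];c=np.load('pics/scene7.npz')
for X in([p[0],p[1],p[2]-.0408+.012],[.5983,-.2807,.066]): print((proj(c,X)-[270,110]+.5)*4)
E
```

```text
time: 19.68
ee_pos: [0.5957, -0.28, 0.1067]
tcp_rot: [-0.002, 0.39, 0.921, 0.0]
wrist_force: [0.2, -0.3, -1.1]
opening: 0.0236
grip_force: 34.9
[284.19312767 250.07944121]
[285.55174286 263.36618109]
```

View pics/v7.png

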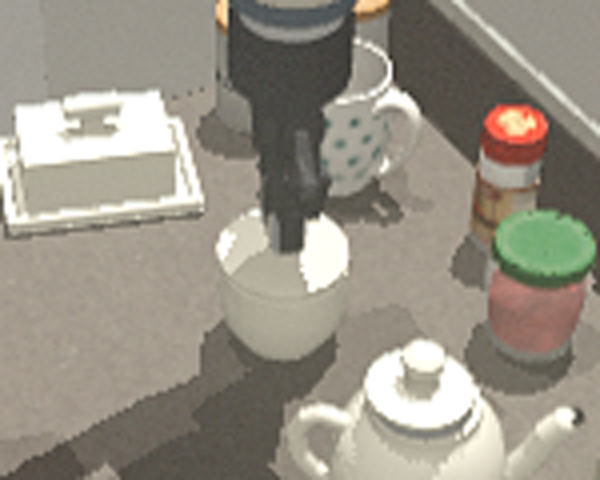

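The lid ellipse centre at crop (283,251) matches the prediction, just above the bowl. I lower it to contact.

```bash
python3 -m creep '[0,0,-0.003,0,0,0,0.1, 0,0,-0.005,0,0,0,0.1, 0,0,-0.007,0,0,0,0.1, 0,0,-0.009,0,0,0,0.1, 0,0,-0.0105,0,0,0,0.1, 0,0,-0.0105,0,0,0,0.1, 0,0,-0.0105,0,0,0,0.1]' 35
```

```text
time: 20.32
ee_pos: [0.5978, -0.2801, 0.0982]
tcp_rot: [0.0, 0.39, 0.921, -0.0]
wrist_force: [-2.6, 0.0, 3.6]
opening: 0.0232
grip_force: 35.4
```

```bash
python3 -m creep '[0,0,0,0,0,0,0.55, 0,0,0,0,0,0,0.55, 0,0,0,0,0,0,0.55, 0,0,0,0,0,0,0.55, 0,0,0.025,0,0,0,0.55, 0,0,0.06,0,0,0,0.55, 0,0.02,0.1,0,0,0,0.55, -0.02,0.05,0.12,0,0,0,0.55, -0.04,0.085,0.13,0,0,0,0.55, -0.06,0.12,0.14,0,0,0,0.55, -0.08,0.155,0.15,0,0,0,0.55, -0.1,0.19,0.15,0,0,0,0.55, -0.12,0.225,0.15,0,0,0,0.55, -0.14,0.26,0.15,0,0,0,0.55, -0.16,0.295,0.15,0,0,0,0.55, -0.18,0.33,0.15,0,0,0,0.55, -0.2,0.365,0.15,0,0,0,0.55, -0.21,0.4,0.15,0,0,0,0.55, -0.21,0.43,0.15,0,0,0,0.55, -0.21,0.45,0.15,0,0,0,0.55]' 35
python3 - <<'E'
from h import *
cap('scene','scene8');cap('top','top8')
b=cv2.imread('pics/scene8.png')[120:270,260:430];a=cv2.imread('pics/top8.png')[105:255,205:410]
z=lambda i:cv2.resize(i,None,fx=4,fy=4,interpolation=cv2.INTER_CUBIC)
cv2.imwrite('pics/v8.png',z(b));cv2.imwrite('pics/v8t.png',cv2.resize(a,None,fx=3.9,fy=3.9,interpolation=cv2.INTER_CUBIC))
E
```

```text
time: 21.98
ee_pos: [0.3869, 0.1723, 0.2477]
tcp_rot: [0.0, 0.389, 0.921, 0.001]
wrist_force: [0.8, -0.5, 0.3]
opening: 0.0469
grip_force: 0.0
```

View pics/v8.png

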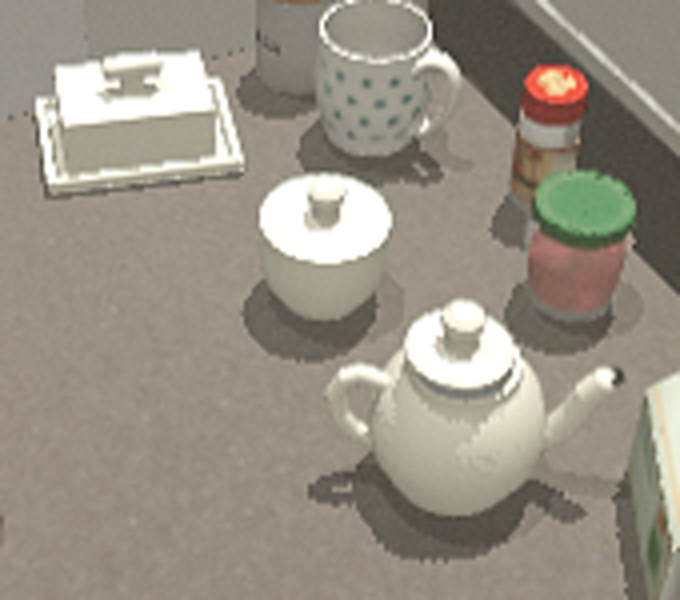

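View pics/v8t.png

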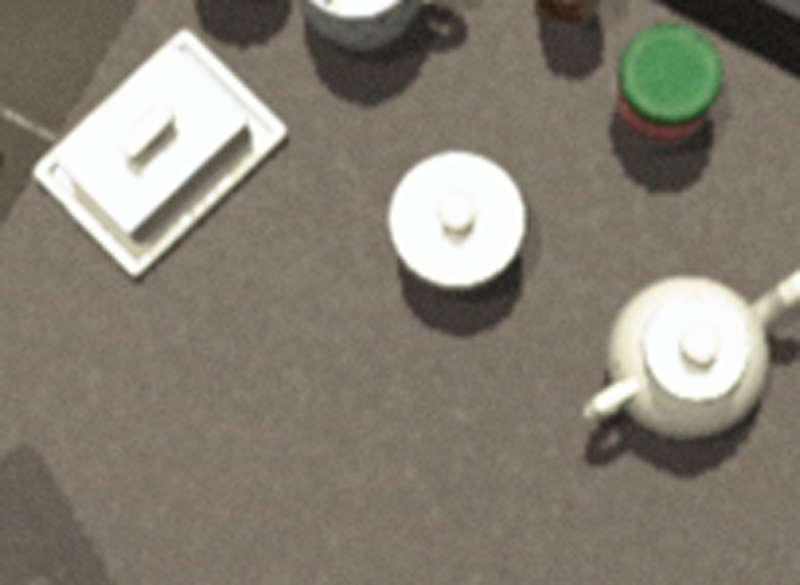

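All three vessels look closed and level: the cover at scene crop (135,90), the sugar lid at (326,220) and the teapot lid at (462,346). I check the heights by triangulation.

Run:
```python
from m import *
t=lambda X,Y:(T,205+X/3.9-.5,105+Y/3.9-.5)
s=lambda X,Y:(S,260+X/4-.5,120+Y/4-.5)
for n,a,b in(('sugar edge .068 @.598,-.281',(457.5,220.5),(326,220)),('pot lid edge .114 @.503,-.432',(695.5,347.5),(462,347)),('handle top .08 @.661,-.078',(150,132),(133,66)),('sug knob top .1',(457,213),(326,186)),('pot knob top .146',(699,341),(463,312))):
    x,r=tri([t(*a),s(*b)]);print(n,x.round(4),np.round(r,4))
print([(atz(*s(*p),.054)).round(3) for p in((55,66),(207,53),(216,113),(58,122))])
print([(atz(*s(*p),.015)).round(3) for p in((36,100),(228,80),(243,165),(47,186))])
```

```text
sugar edge .068 @.598,-.281 [ 0.5975 -0.282   0.0703] [0.0005 0.0005]
pot lid edge .114 @.503,-.432 [ 0.5034 -0.4312  0.114 ] [0.0001 0.0001]
handle top .08 @.661,-.078 [ 0.6589 -0.0787  0.0761] [0.0012 0.0012]
sug knob top .1 [ 0.5956 -0.2819  0.1011] [0.0003 0.0003]
pot knob top .146 [ 0.5028 -0.4299  0.1423] [0.0004 0.0004]
[array([ 0.649, -0.01 ,  0.054]), array([ 0.726, -0.096,  0.054]), array([ 0.669, -0.143,  0.054]), array([ 0.597, -0.054,  0.054])]
[array([0.647, 0.01 , 0.015]), array([ 0.75 , -0.099,  0.015]), array([ 0.67 , -0.166,  0.015]), array([ 0.571, -0.061,  0.015])]
```

```bash
python3 -c "
from cell import job_done
print(job_done())"
```

```text
the job is handed in; nothing more can be done
None
```

I handed the job in at about 22 s: strainer and small lid in the teapot, larger lid on the sugar bowl and cover in the butter dish all looked seated and level in the final pictures; hand-in gave no verdict.

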